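# Spring check on the bench tester

### The arm

A 7-joint arm with a two-finger parallel gripper is mounted at the origin on the work surface. World frame = base frame: x ahead of the robot, y to its left, z up, the work surface at z = 0. Lengths are in m, angles in rad, forces in N, time in s.
With the tool pointing down it reaches from about 0.425 to 0.925 m from the base axis. Payload 6.8 kg.
Tool frame: the origin (TCP) lies at the very end of the fingers, on their centre line; the grasp point (between the pads) lies 19 mm behind it; z points along the fingers, y is the line along which they close (so a half turn about z gives the same grasp; the last joint's range is limited). The gripper opens to 85 mm and grips with 20 to 120 N. Pads are 22 mm wide; open, the fingers measure 114 mm over their backs; the gripper's body (76 mm by 85 mm) begins 54 mm behind the grasp point. The pads swing forward as they close: fully open they stand 13 mm farther back than shut.
Start: joints at [1.011, 0.477, 0.022, 1.555, -0.011, 1.109, -0.083], TCP at [0.295, -0.607, 0.231] pointing down, gripper open.
Joint ranges: [-2.96, 2.96], [-0.34, 2.1], [-1.41, 1.46], [0.24, 2.44], [-1.37, 4.51], [0.17, 1.92], [-2.96, 2.96]. Speed limits (rad/s): [2.39, 2.39, 3.14, 3.14, 3.14, 3.14, 3.14].

### API

Orientations are given as a rotation vector (axis times angle).
In Python, from bench import monitor, optics, r gives the robot as it stands.
- The arm moves only by the shell command python3 -m crank 'ROWS' [OPENING] [FORCE]. ROWS is JSON, a list of rows, each a list of 2 entries, a list of its own where there are three numbers: the shift along the tool's x, y, z in cm, then the turn, a rotation vector about the tool's x, y, z in rad. A call has 1 to 5 rows; each row shifts and turns the commanded pose from where the row before left it, along the tool's axes as they then stand; what a row does not reach is not made up. A row lasts 1/10 s, in which the tool goes at most 50 mm and 8.59 degrees, less where a joint would pass 70% of its speed; a pose out of reach is approached as far as the arm can. A call is refused whole if a number of a shift passes 5 or a number of a turn 0.15, either way. A call with a gripper value outside its range is refused whole. OPENING is the finger opening in cm, from 0 to 8.54, set as the call begins (- or left out, the last holds). The fingers move at their own pace and stop on an object; FORCE is the grip in N (left out, the last holds). Time passes only in rows, so rows that do not move let the fingers close. It gives the time, the measured TCP pose, the force, the opening and the grip force at its end, in the units of the state.
- monitor.get_obs(): the state, without advancing time (a new reading comes with each control period).
- optics.grab_frame(name): name is "side" or "top"; returns (picture, depth): 400x640x3 uint8, red, green, blue; 400x640 float32, m along the optical axis (not along the pixel's ray), 0 where there is no reading.
- optics.camera_model(name): a dict with "vertical_fov" (degrees; the focal length in pixels is half the picture's height over the tangent of half this angle, whatever the lens; pixels are square), "cx", "cy" (the principal point, pixels), "R" (3x3) and "t" (3): a world point X has camera coordinates R X + t. Camera axes: x right, y down, z forward; pixel columns grow to the right and rows downward; lengths in m; the calibration is good to about 2 mm. A picture is of the moment at which its call begins. camera_model takes no time and is no camera call.
- r.hand_in(): hands the job in; it is judged then, once.
The state is a dict: "clock": time; "joints": joint angles; "qvel": joint speeds; "tau": joint torques, N m; "tcp_pos": TCP position; "orientation": TCP orientation; "contact_force": force on the tool from outside, world axes, zero at the start; "moment": the same for the moment, N m; "grip_width": finger opening in m; "gripper_force": force on a finger pad.
Only numpy, scipy, OpenCV 4.12 (cv2) and the standard library are available. Lean on these libraries where they do the work, as an engineer would, in place of code of your own. Each camera call takes 0.05 s, during which the arm holds its last target. There are 200 camera calls.

### The job

Check the valve spring that stands in the bench spring tester: with the fingertips, press the lever's palm knob down from above until the pointer comes level with the point of the set mark on the scale, without running past it, and keep it there for about a second. Then let the lever spring all the way back up. Do not grip the knob or pick anything up; leave the set mark and the loose parts on the bench as they are.

Things in the scene. Friction and masses are not known exactly. Their poses are not given: they have to be found in the camera images.
- pad_top (a point): Highest point, in the middle, of the palm knob: a black, slightly domed round mushroom knob, 80 mm across, standing on top of the lever near its free end, 220 mm along the lever from the hinge. It is about 227 mm above the bench at rest and moves with the lever. This is where to press, straight down.
- lever (a joint): Turn of the lever about its level hinge: 0 is fully up, held by the spring against a stop (the lever then slopes 0.12 rad up towards its free end); it grows as the knob is pressed, to 0.27 at the bottom stop. 1 mm down at the knob lowers the pointer about 1.45 mm. The knob takes about 3 N to start and 9 N at 0.22 rad, and springs back by itself when let go.
- pointer_tip (a point): Sharp tip of the pointer: a dark steel rod ending in a cone, the free end of the lever, 320 mm along the lever from the hinge. At rest it is about 203 mm above the bench; it moves down as the knob is pressed.
- mark_tip (a point): Tip of the set mark: a dark steel clamp (18 x 40 x 18 mm, small bright thumbscrew on its far end) on the white upright scale, with a cone pointing level at the pointer across a gap of about 4 mm. It stands 25 to 60 mm below the pointer's rest height; the pointer has reached it when both tips are at the same height. Held by friction only: do not touch it.
- tester: The bench spring tester: green cast base 120 x 420 x 20 mm, fixed. Origin on the bench; its own y axis is level and runs from the lever's hinge (110 mm behind the origin, 165 mm up) to the knob (about 105 mm ahead) and the white upright scale (245 mm ahead, 54 mm wide, top 225 mm up, graduated every 10 mm). The spring under test stands 40 mm behind the origin, under the lever.
- spring_a: Loose spare valve spring standing on the bench beside the tester, 30 mm across, 48 mm tall; origin at the centre of its underside. Leave alone.
- spring_b: Another such loose spare valve spring, 30 mm across, 48 mm tall; origin at the centre of its underside. Leave alone.
- valve: Loose engine valve standing on its head beside the tester: head 33 mm across, thin stem up to 85 mm; origin at the centre of its underside. Leave alone.
- oiler: Loose oil can, aluminium, 60 mm across, with a thin brass spout up to 159 mm, standing on the bench beyond the hinge end of the tester; origin at the centre of its underside. Leave alone.

How it is judged:
On the way, in this order (a step that is already met when the one before it is completed fails the run):
1. the fingers press the knob and keep the pointer level with the set mark (within 6 mm) (contact force between the fingers and lever_c5 above 1 N and z of pointer_tip in the frame of mark_tip between -0.006 and 0.006 m), for 0.5 s.
2. the lever is let all the way back up (value of joint lever below 0.02 rad), for 0.2 s.
At the end, for the whole second after the job is handed in: After the pointer was held within 6 mm of the mark's height for half a second, the lever is fully up again (within 0.02 rad), the set mark has moved less than 4 mm, and the loose parts stand within 15 mm of where they were (value of joint lever below 0.02 rad and distance of pointer_tip from where it was at the start of the episode below 0.008 m and distance of mark_tip from where it was at the start of the episode below 0.004 m and distance of each of spring_a, spring_b, valve, oiler from where it was at the start of the episode below 0.015 m); the robot touches nothing.
It fails at once if the pointer runs more than 12 mm past the set mark (z of pointer_tip in the frame of mark_tip below -0.012 m).
It fails at once if the set mark is shifted by 4 mm or more (distance of mark_tip from where it was at the start of the episode above 0.004 m).
It fails at once if a loose part is picked up, carried or pushed 15 mm or more, or tipped over (distance of any of spring_a, spring_b, valve, oiler from where it was at the start of the episode above 0.015 m or angle between any of spring_a, spring_b, valve, oiler's own z axis and vertical above 0.5 rad).
It fails at once if the fingers reach down around the knob, as if to grip it, instead of pressing on its top (the point between the finger pads comes lower than 5 mm below the knob's top) (horizontal distance between the grasp point and pad_top below 0.045 m and z of the grasp point in the frame of pad_top below -0.005 m).
It fails at once if the fingers reach down around the knob, as if to grip it, instead of pressing on its top (the point between the finger pads comes lower than 5 mm below the knob's top) (horizontal distance between the grasp point and pad_top below 0.045 m and z of the grasp point in the frame of pad_top below -0.005 m).
It also fails if it takes over 40 s, if anything falls off the work surface, if the arm or the gripper's body presses on something with over 40 N, if the wrist force passes 120 N, or if a joint passes its speed limit or range.

## Working session

There is one attempt and no reset: what is moved stays moved. The work goes in short steps, Python scripts to look and compute and a shell command to move; the robot and the scene stay as the last step left them, time stands still between calls to the robot, and variables do not carry over. Pictures are saved under pics/ and viewed, at most 10 in all, crops included, and the job is handed in when it is done.

```bash
mkdir -p pics; cat > h.py <<'E'
import numpy as np, cv2
from bench import monitor, optics, r
def cam(n):
    m=optics.camera_model(n); R=np.array(m["R"]); t=np.array(m["t"]); f=200/np.tan(np.radians(m["vertical_fov"])/2)
    return R,t,f,m["cx"],m["cy"]
def pt(n,D,u,v):
    R,t,f,cx,cy=cam(n); z=D[int(v),int(u)]; return R.T@(np.array([(u-cx)/f*z,(v-cy)/f*z,z])-t)
def ray(n,u,v):
    R,t,f,cx,cy=cam(n); return -R.T@t, R.T@np.array([(u-cx)/f,(v-cy)/f,1])
def proj(n,X):
    R,t,f,cx,cy=cam(n); c=R@X+t; return np.array([f*c[0]/c[2]+cx,f*c[1]/c[2]+cy])
E
python3 - <<'E'
from h import *
for n in("side","top"):
    p,d=optics.grab_frame(n); np.savez(f"{n}0.npz",p=p,d=d); cv2.imwrite(f"pics/{n}0.png",p[:,:,::-1]); R,t,f,cx,cy=cam(n); print(n,-R.T@t,R[2],f,optics.camera_model(n).keys())
print(monitor.get_obs())
E
```

```text
side [0.1538226  0.47837132 0.77116836] [ 0.44438319 -0.60290635 -0.66259151] 441.6284675996977 dict_keys(['vertical_fov', 'cx', 'cy', 'R', 't'])
top [ 0.42877545 -0.06091931  1.21482042] [ 0.15364999 -0.01121048 -0.98806174] 477.9815198771134 dict_keys(['vertical_fov', 'cx', 'cy', 'R', 't'])
{'clock': 0.1, 'joints': array([ 1.01092476,  0.47775275,  0.02231701,  1.55633487, -0.01148702,
        1.10928994, -0.08306852]), 'qvel': array([ 0.00041662, -0.00213243,  0.00085756, -0.00270633, -0.000521  ,
        0.00156898, -0.00147661]), 'tau': array([ 4.57288435e-03, -5.97757065e+01,  1.61362141e+00, -2.81950897e+01,
        1.28423574e-02,  5.04759126e-03, -3.10243308e-05]), 'tcp_pos': array([ 0.29445061, -0.60680762,  0.23040623]), 'orientation': array([-3.06021240e+00, -7.03389797e-01,  7.66576459e-04]), 'contact_force': array([ 0.02030142, -0.57788554,  0.74748618]), 'moment': array([ 0.00156645, -0.00128424,  0.03489522]), 'gripper_force': 0.0, 'grip_width': 0.08547004458400857}
```

View pics/side0.png

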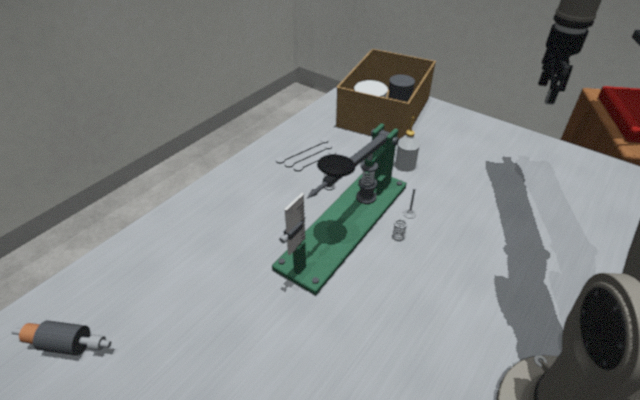

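View pics/top0.png

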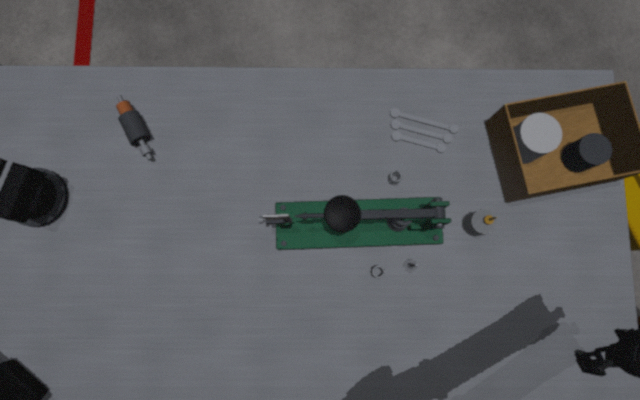

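```bash
python3 - <<'E'
from h import *
s=np.load("side0.npz");t=np.load("top0.npz")
c=s['p'][120:300,250:430][:,:,::-1]; a=cv2.resize(c[30:150,10:130],None,fx=5,fy=5,interpolation=cv2.INTER_CUBIC)
cv2.imwrite("pics/crop.png",a)
c=t['p'][180:260,250:360][:,:,::-1]; cv2.imwrite("pics/cropt.png",cv2.resize(c,None,fx=6,fy=6,interpolation=cv2.INTER_CUBIC))
P=t['p'].astype(int);g=((P[:,:,1]>P[:,:,0]+20)&(P[:,:,1]>P[:,:,2]+8)).astype(np.uint8)
g[:, :270]=0;g[:,448:]=0
D=t['d']
ys,xs=np.nonzero(g); X=np.array([pt("top",D,u,v) for u,v in zip(xs,ys)]); k=(abs(X[:,2]-.02)<.008)
X=X[k]; rc=cv2.minAreaRect((X[:,:2]*1000).astype(np.float32)); print(rc, np.median(X[:,2])); b=cv2.boxPoints(rc);print(b)
# knob
K=((P.max(2)<50)).astype(np.uint8); n,l,st,ce=cv2.connectedComponentsWithStats(K)
i=l[213,342]; print(st[i],ce[i])
for u,v in((342,213),(335,205),(350,220),(305,216)): print(pt("top",D,u,v))
for u,v in((335,163),(320,190),(309,195)): print('s',pt("side",s['d'],u,v))
E
```

```text
Traceback (most recent call last):
  File "h.py", line 7, in pt
    R,t,f,cx,cy=cam(n); z=D[int(v),int(u)]; return R.T@(np.array([(u-cx)/f*z,(v-cy)/f*z,z])-t)
                ~~~^^^
  File "h.py", line 4, in cam
    m=optics.camera_model(n); R=np.array(m["R"]); t=np.array(m["t"]); f=200/np.tan(np.radians(m["vertical_fov"])/2)
ValueError: time passes only in moves, steps and waits
```

View pics/crop.png

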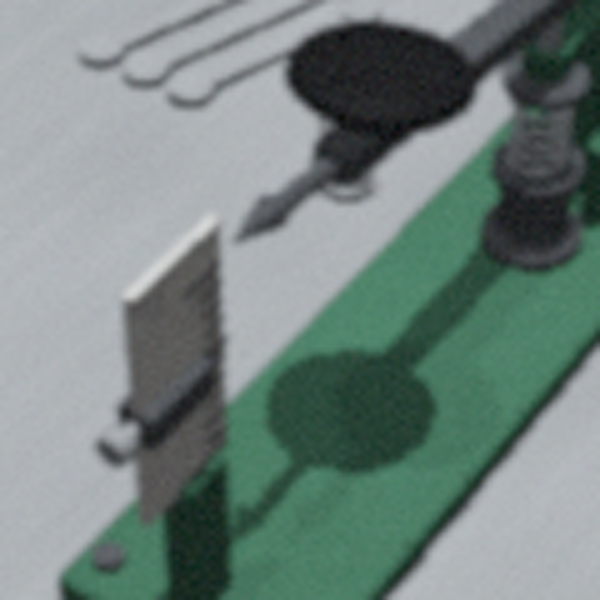

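View pics/cropt.png

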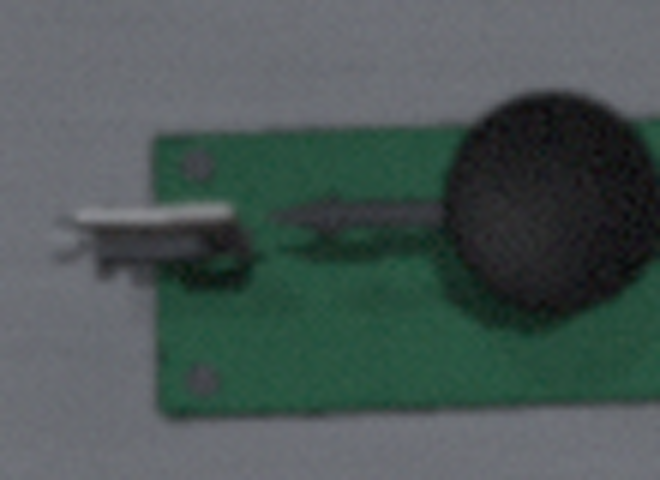

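Side: pointer tip ≈ (307,198), mark's cone end ≈ (303.5,223), knob ≈ (336,164). Top: pointer tip ≈ (295.5,216), mark tip ≈ (291,221), knob centre ≈ (342,213).

```bash
python3 - <<'E'
s=open('h.py').read().replace("def cam(n):","import functools\n@functools.cache\ndef cam(n):")
s+='''
def tri(a,b):
    (o1,d1),(o2,d2)=ray("top",*a),ray("side",*b)
    k=np.linalg.lstsq(np.stack([d1,-d2],1),o2-o1,rcond=None)[0]; p=o1+k[0]*d1;q=o2+k[1]*d2
    return (p+q)/2,np.linalg.norm(p-q)
'''
open('h.py','w').write(s)
E
python3 - <<'E'
from h import *
s=np.load("side0.npz");t=np.load("top0.npz")
P=t['p'].astype(int);g=(P[:,:,1]>P[:,:,0]+20)&(P[:,:,1]>P[:,:,2]+8)
g[:,:270]=0;g[:,448:]=0
D=t['d'];ys,xs=np.nonzero(g); X=np.array([pt("top",D,u,v) for u,v in zip(xs,ys)]); X=X[abs(X[:,2]-.02)<.008]
rc=cv2.minAreaRect((X[:,:2]*1000).astype(np.float32)); print(rc,np.median(X[:,2]));print(cv2.boxPoints(rc))
K=(D>0)&(D<D[213,342]+.012);K[:, :315]=0;K[:,368:]=0;K[:190]=0;K[240:]=0
X=np.array([pt("top",D,u,v) for v,u in zip(*np.nonzero(K))]);print("knob",len(X),X.min(0),X.max(0),np.median(X,0))
print("ptr",tri((295.5,216),(307,198)));print("mark",tri((291,221),(303.5,223)));print("knob",tri((342,213),(336,164)))
E
```

```text
((556.0735473632812, -156.09304809570312), (117.44374084472656, 416.44207763671875), 2.21895432472229) 0.020703463396208446
[[ 489.33377    49.698246]
 [ 505.45767  -366.43158 ]
 [ 622.81335  -361.88434 ]
 [ 606.68945    54.245483]]
knob 1044 [ 0.51463485 -0.14341184  0.21243792] [ 0.59059328 -0.0675717   0.23291891] [ 0.55163192 -0.10505803  0.22530941]
ptr (array([ 0.55087995, -0.00657493,  0.1997096 ]), np.float64(0.0011556076408427403))
mark (array([0.54776002, 0.00737754, 0.1442471 ]), np.float64(0.004923714732359861))
knob (array([ 0.55460918, -0.10553738,  0.21903369]), np.float64(0.00047327250957558117))
```

```bash
python3 -m crank '[[[0,0,-3],[0,0,0]],[[0,0,-3],[0,0,0]],[[3,-2.26,0],[0,0,0]],[[3,-2.26,0],[0,0,0]],[[3,-2.26,0],[0,0,0]]]' 0 20
python3 -m crank '[[[3,-2.26,0],[0,0,0]],[[3,-2.26,0],[0,0,0]],[[3,-2.26,0],[0,0,0]],[[3,-2.26,0],[0,0,0]],[[3,-2.26,0],[0,0,0]]]'
python3 -m crank '[[[3,-2.26,0],[0,0,0]],[[3,-2.26,0],[0,0,0]],[[3,-2.26,0],[0,0,0]],[[3,-2.26,0],[0,0,0]],[[0,0,0],[0,0,0]]]'
python3 - <<'E'
from h import *
from scipy.spatial.transform import Rotation as Ro
o=monitor.get_obs(); M=Ro.from_rotvec(o["orientation"]).as_matrix()
print(o["tcp_pos"],o["contact_force"],o["grip_width"],M[:,2],100*M.T@(np.array([.552,-.105,.26])-o["tcp_pos"]))
E
```

```text
clock: 0.6
tcp_pos: [0.3463, -0.5057, 0.291]
orientation: [-3.062, -0.703, 0.0]
contact_force: [0.1, -0.0, 0.6]
grip_width: 0.0124
gripper_force: 0.0
clock: 1.1
tcp_pos: [0.432, -0.3383, 0.291]
orientation: [-3.061, -0.704, 0.001]
contact_force: [-0.3, 0.3, -0.7]
grip_width: 0.0002
gripper_force: 0.0
clock: 1.6
tcp_pos: [0.5026, -0.1998, 0.2911]
orientation: [-3.056, -0.717, -0.002]
contact_force: [-0.4, -0.1, 0.6]
grip_width: 0.0
gripper_force: 0.0
[ 0.50255602 -0.19984058  0.29114382] [-0.42993292 -0.09610802  0.64358984] 1.040569624179462e-05 [ 8.31895334e-04  2.74491136e-03 -9.99995887e-01] [ 8.64027538 -6.28899627  3.14451523]
```

```bash
python3 -m crank '[[[2.9,-2.1,0],[0,0,0]],[[2.9,-2.1,0],[0,0,0]],[[2.8,-2.1,0],[0,0,0]],[[0,0,2],[0,0,0]],[[0,0,2],[0,0,0]]]'
python3 -m crank '[[[0,0,0.4],[0,0,0]],[[0,0,0.4],[0,0,0]],[[0,0,0.4],[0,0,0]],[[0,0,0.3],[0,0,0]],[[0,0,0.3],[0,0,0]]]'
python3 - <<'E'
from h import *
print(monitor.get_obs()["tcp_pos"],monitor.get_obs()["contact_force"])
p,d=optics.grab_frame("side"); np.savez("side1.npz",p=p,d=d); a=cv2.resize(p[140:260,260:380,::-1],None,fx=5,fy=5,interpolation=cv2.INTER_CUBIC)
cv2.imwrite("pics/c1.png",a)
E
```

```text
clock: 2.1
tcp_pos: [0.5506, -0.111, 0.2509]
orientation: [3.061, 0.707, 0.001]
contact_force: [-0.4, -0.9, -0.4]
grip_width: 0.0001
gripper_force: 0.0
clock: 2.6
tcp_pos: [0.5503, -0.1122, 0.2337]
orientation: [3.061, 0.703, 0.001]
contact_force: [0.2, 0.1, 0.5]
grip_width: 0.0001
gripper_force: 0.0
[ 0.55034186 -0.11215642  0.23366721] [0.24043988 0.13231974 0.5487251 ]
```

View pics/c1.png

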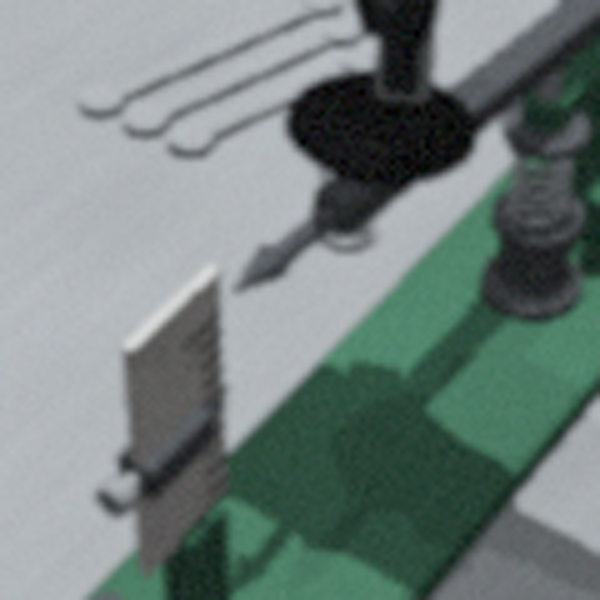

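Fingers are centred over the knob; pointer tip ≈ (307,198), scale top corner (303,193.6), clamp bar right end ≈ (303,225).

```bash
python3 - <<'E'
from h import *
for n,u,v in (("ptr",307,198),("scale TR",303,193.6),("scale TL",285.5,209.5),("clampR top",302.5,222.5),("clampR bot",303,226.5),("clampL top",287.5,231.5),("clampL bot",288,235)):
    o,d=ray("side",u,v); k=(.55-o[0])/d[0]; print(n,o+k*d)
p=np.load("side0.npz")['p'][205:245,280:320,::-1]
a=cv2.convertScaleAbs(cv2.resize(p,None,fx=14,fy=14,interpolation=cv2.INTER_CUBIC),alpha=1.5); cv2.imwrite("pics/c2.png",a)
E
```

```text
ptr [ 0.55       -0.00460501  0.20174264]
scale TR [0.55       0.00680126 0.22118117]
scale TL [0.55       0.05732472 0.21884454]
clampR top [0.55       0.01147471 0.14811146]
clampR bot [0.55       0.01041653 0.13590775]
clampL top [0.55       0.05625267 0.16035559]
clampL bot [0.55       0.05556859 0.15007806]
```

View pics/c2.png

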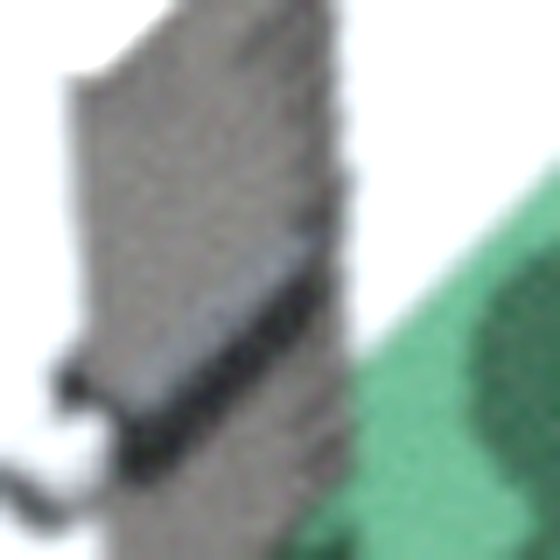

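```bash
python3 -m crank '[[[0,0,0.3],[0,0,0]],[[0,0,0.4],[0,0,0]],[[0,0,0.4],[0,0,0]],[[0,0,0.4],[0,0,0]],[[0,0,0.3],[0,0,0]]]'
```

```text
clock: 3.15
tcp_pos: [0.5506, -0.1107, 0.2155]
orientation: [-3.061, -0.705, -0.002]
contact_force: [-1.0, 3.6, 5.8]
grip_width: -0.0
gripper_force: 2.7
```

```bash
python3 - <<'E'
from h import *
s=np.load("side0.npz");t=np.load("top0.npz")
d=np.array([-.0387,.9993]);n=np.array([.9993,.0387]);O=np.array([.556,-.156])-d*.055
def T(X): return np.round(1000*np.array([n@(X[:2]-O),d@(X[:2]-O),X[2]]),0).astype(int)
for u in(291,296,301,303,304,305):
    print(u,[(v,*T(pt("side",s['d'],u,v)),int(s['p'][v,u].mean())) for v in range(216,238)])
print('top')
for v in range(212,226): print(v,[(u,*T(pt("top",t['d'],u,v)),int(t['p'][v,u].mean())) for u in range(284,297,2)])
print('ptr',T(tri((295.5,216),(307,198))[0]))
np.set_printoptions(linewidth=200);print(s['p'][212:232,296:314].mean(2).astype(int))
E
```

```text
291 [(216, np.int64(-2), np.int64(259), np.int64(197), 92), (217, np.int64(-1), np.int64(259), np.int64(194), 87), (218, np.int64(-2), np.int64(260), np.int64(192), 89), (219, np.int64(-2), np.int64(260), np.int64(190), 87), (220, np.int64(-2), np.int64(260), np.int64(187), 92), (221, np.int64(0), np.int64(258), np.int64(183), 89), (222, np.int64(-1), np.int64(260), np.int64(182), 91), (223, np.int64(-1), np.int64(260), np.int64(179), 88), (224, np.int64(-2), np.int64(261), np.int64(178), 92), (225, np.int64(-1), np.int64(260), np.int64(174), 89), (226, np.int64(-1), np.int64(260), np.int64(171), 89), (227, np.int64(0), np.int64(259), np.int64(167), 93), (228, np.int64(-2), np.int64(261), np.int64(167), 86), (229, np.int64(-3), np.int64(262), np.int64(166), 89), (230, np.int64(-4), np.int64(264), np.int64(165), 95), (231, np.int64(-5), np.int64(266), np.int64(165), 93), (232, np.int64(-6), np.int64(267), np.int64(164), 88), (233, np.int64(-8), np.int64(269), np.int64(164), 76), (234, np.int64(-9), np.int64(271), np.int64(164), 52), (235, np.int64(-8), np.int64(270), np.int64(159), 38
[... 12384 characters left out ...]
180 182 181 179 170 153]
 [ 91  88  91  94  85  75  60  77 124 162 177 181 180 179 177 169 150 129]
 [ 89  93  91  95  76  58  53  72 110 156 175 181 180 178 170 153 129 112]
 [ 92  96  89  75  53  39  48  64 109 156 177 180 176 173 152 129 108 101]
 [ 94  89  74  55  40  37  43  67 113 161 178 178 172 151 125 110 104 101]
 [ 85  75  56  36  38  33  56  74 110 155 174 172 150 128 108 100 103  95]
 [ 72  62  37  32  38  41  63  76 105 150 166 150 125 109 102 105  98  87]
 [ 54  41  40  37  40  60  65  77 107 141 145 125 107 104 103 103 102  82]
 [ 32  36  35  49  60  70  73  84  95 121 120 108 100  98 101  99  98  80]
 [ 35  35  41  63  72  73  74  76  83  95  99 102 101 102 103 101  96  74]]
```

Clamp top is at z ≈ 0.1645 and bottom ≈ 0.147, so the mark is at z ≈ 0.156. The pointer has to drop about 47 mm, which puts the TCP at ≈ 0.194.

```bash
python3 -m crank '[[[0,0,0.4],[0,0,0]],[[0,0,0.4],[0,0,0]],[[0,0,0.4],[0,0,0]],[[0,0,0.3],[0,0,0]],[[0,0,0],[0,0,0]]]'
python3 - <<'E'
from h import *
p,d=optics.grab_frame("side"); np.savez("side2.npz",p=p,d=d); cv2.imwrite("pics/c3.png",cv2.resize(p[180:250,270:340,::-1],None,fx=8,fy=8,interpolation=cv2.INTER_CUBIC))
R,t,f,cx,cy=cam("side")
dd=np.array([-.0387,.9993]);O=np.array([.556,-.156])-dd*.055
for y,z in((.208,.170),(.208,.1635),(.208,.156),(.212,.156)): print(proj("side",np.array([*(O+dd*y),z])))
E
```

```text
clock: 3.65
tcp_pos: [0.5508, -0.1105, 0.2006]
orientation: [-3.06, -0.705, -0.003]
contact_force: [-0.4, 4.9, 7.2]
grip_width: -0.0001
gripper_force: 3.4
[306.82664087 210.37346919]
[306.89526604 212.75268631]
[306.97360851 215.46879924]
[305.77933957 216.64138042]
```

View pics/c3.png

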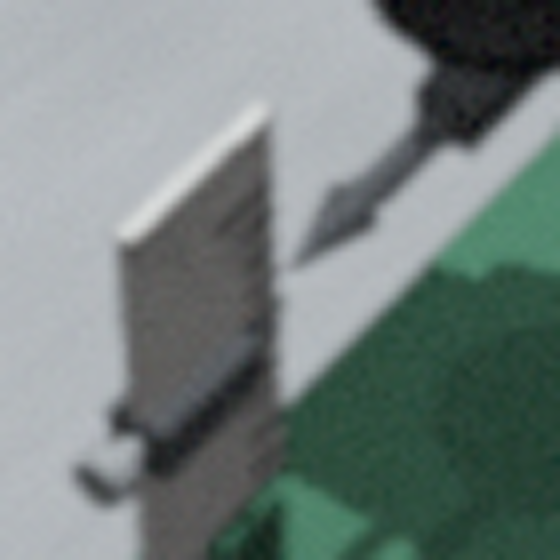

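Pointer tip is at ≈ (306.9,212.9), z ≈ 0.163; the mark's cone is at ≈ (305.5,217). That leaves about 7 mm at the pointer, or 5 mm at the knob.

```bash
python3 -m crank '[[[0,0,0.2],[0,0,0]],[[0,0,0.15],[0,0,0]],[[0,0,0.15],[0,0,0]],[[0,0,0],[0,0,0]],[[0,0,0],[0,0,0]]]'
python3 - <<'E'
from h import *
p,d=optics.grab_frame("side"); np.savez("side3.npz",p=p,d=d); cv2.imwrite("pics/c4.png",cv2.resize(p[195:235,285:325,::-1],None,fx=14,fy=14,interpolation=cv2.INTER_CUBIC))
E
```

```text
clock: 4.2
tcp_pos: [0.5509, -0.1102, 0.196]
orientation: [-3.06, -0.705, -0.003]
contact_force: [-1.5, 4.8, 7.5]
grip_width: 0.0
gripper_force: 3.7
```

View pics/c4.png

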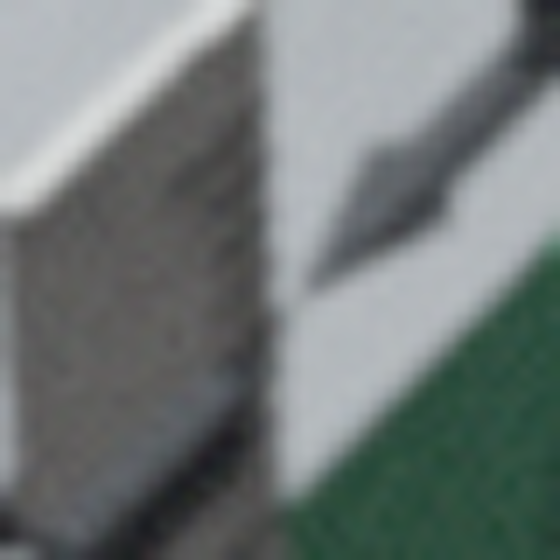

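Pointer tip ≈ (307.1,215.4), and continuing level reaches the mark's cone (305.4,217.5) to within about 1 mm. I'll hold here, then release.

```bash
Z='x'; 
python3 -m crank '[[[0,0,0.05],[0,0,0]],[[0,0,0],[0,0,0]],[[0,0,0],[0,0,0]],[[0,0,0],[0,0,0]],[[0,0,0],[0,0,0]]]'
python3 -m crank '[[[0,0,0],[0,0,0]],[[0,0,0],[0,0,0]],[[0,0,0],[0,0,0]],[[0,0,0],[0,0,0]],[[0,0,0],[0,0,0]]]'
python3 -m crank '[[[0,0,-0.6],[0,0,0]],[[0,0,-0.8],[0,0,0]],[[0,0,-0.8],[0,0,0]],[[0,0,-0.8],[0,0,0]],[[0,0,-0.8],[0,0,0]]]'
python3 -m crank '[[[0,0,-2],[0,0,0]],[[0,0,-2],[0,0,0]],[[0,0,-2],[0,0,0]],[[0,0,-2],[0,0,0]],[[0,0,0],[0,0,0]]]'
python3 -m crank '[[[0,0,0],[0,0,0]],[[0,0,0],[0,0,0]],[[0,0,0],[0,0,0]],[[0,0,0],[0,0,0]],[[0,0,0],[0,0,0]]]'
python3 - <<'E'
from h import *
p,d=optics.grab_frame("side"); cv2.imwrite("pics/c5.png",cv2.resize(p[120:290,250:430,::-1],None,fx=3,fy=3,interpolation=cv2.INTER_CUBIC))
E
```

```text
clock: 4.75
tcp_pos: [0.5509, -0.1102, 0.1956]
orientation: [-3.06, -0.706, -0.003]
contact_force: [-0.8, 6.6, 8.5]
grip_width: 0.0004
gripper_force: 3.7
clock: 5.25
tcp_pos: [0.5509, -0.1102, 0.1956]
orientation: [-3.06, -0.706, -0.003]
contact_force: [-0.9, 5.1, 7.3]
grip_width: -0.0001
gripper_force: 3.7
clock: 5.75
tcp_pos: [0.5495, -0.1121, 0.2329]
orientation: [-3.062, -0.703, 0.002]
contact_force: [-0.1, -0.0, -0.0]
grip_width: -0.0001
gripper_force: 0.0
clock: 6.25
tcp_pos: [0.551, -0.1115, 0.3152]
orientation: [3.061, 0.704, 0.006]
contact_force: [0.2, 0.9, 0.5]
grip_width: 0.0002
gripper_force: 0.0
clock: 6.75
tcp_pos: [0.5499, -0.1119, 0.3123]
orientation: [-3.061, -0.704, 0.001]
contact_force: [1.1, -0.0, -0.3]
grip_width: 0.0005
gripper_force: 0.0
```

View pics/c5.png

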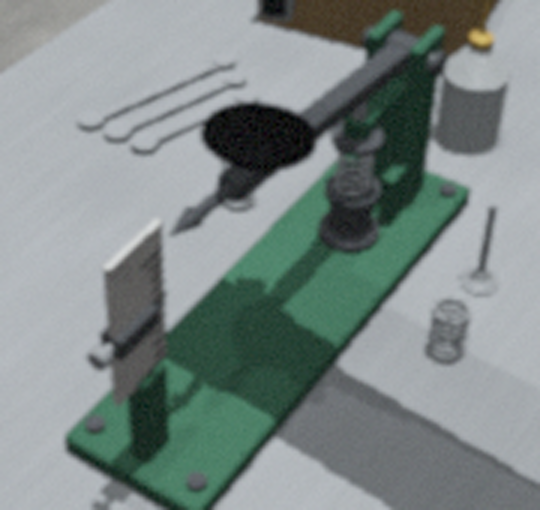

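The lever is back up, with the pointer at ≈ (308,198) as at the start, and the mark and loose parts are undisturbed.

```bash
python3 -c "
from bench import r
print(r.hand_in())"
```

```text
the job is handed in; nothing more can be done
None
```

I pressed the knob until the pointer was level with the set mark (about 1 mm off by the side camera), held it there for about a second, let the lever spring fully back up, and handed the job in; no verdict was returned.

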